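Lock the cork press with its T-key

ROBOT

A 6-joint arm with a two-finger parallel gripper is mounted at the origin on the work surface. World frame = base frame: x ahead of the robot, y to its left, z up, the work surface at z = 0. Lengths are in mm, angles in rad, forces in N, time in s.
With the tool pointing down it reaches from about 350 to 975 mm from the base axis. Payload 7.1 kg.
Tool frame: the origin (TCP) lies midway between the tips of the shut fingers; the grasp point (between the pads) lies ctrl.grip_point_offset behind it (ctrl.grip_point_offset is the distance from the TCP to the grasp point, in mm); z points along the fingers, y is the line along which they close (so a half turn about z gives the same grasp; the last joint's range is limited). The gripper opens to 88 mm and grips with 3 to 60 N. Pads are 20 mm wide; open, the fingers measure 115 mm over their backs; the gripper's body (75 mm by 178 mm) begins 61 mm behind the grasp point.
Start: joints at [1.254, 0.423, 1.63, -0, 1.089, -0.019], TCP at [183.354, 597.483, 222.675] pointing down, gripper open.
Joint ranges: [-3, 3], [-0.9, 2.11], [0.09, 2.58], [-1.31, 4.45], [0.11, 2.69], [-2.54, 2.54]. Speed limits (rad/s): [2.39, 2.39, 3.01, 3.14, 3.14, 3.14].

INTERFACE

Orientations are given as a rotation vector (axis times angle).
In Python, from workcell import ctrl gives the robot as it stands.
- The arm moves only by the tool apply_moves, never from a script. Its argument "targets" is a list of rows, each an object of numbers: "tx", "ty", "tz": the shift along the world's x, y, z in m; "spin": the turn about the world's z in degrees. In form: [{"tx": .., "ty": .., "tz": .., "spin": ..}, ...]. A call has exactly 8 rows; each row is the pose to reach, as a shift and turn from the pose commanded when the call began; what a row does not reach only later rows make up. A row lasts 1/10 s, in which the tool goes at most 50 mm and 8.59 degrees, less where a joint would pass 70% of its speed; a pose out of reach is approached as far as the arm can. A call with a gripper value outside its range is refused whole. "gripper" is the closure, from -1 (fully open) to 1 (shut), set as the call begins (left out, the last holds). The fingers move at their own pace and stop on an object; the grip force is fixed at half the most. Time passes only in rows, so rows that repeat a pose let the fingers close, or fill a call up. It gives the time, the measured TCP pose, the force, the opening and the grip force at its end, in the units of the state.
- ctrl.get_obs(): the state, without advancing time (a new reading comes with each control period).
- ctrl.get_image(name): name is "scene" or "top" or "wrist"; returns the picture (420x560x3 uint8, red, green, blue); there is no depth.
- ctrl.get_calibration(name): a dict with "fov_y" (degrees; the focal length in pixels is half the picture's height over the tangent of half this angle, whatever the lens; pixels are square), "cx", "cy" (the principal point, pixels), "rvec" (rotation vector, rad) and "tvec" (3), from world to camera coordinates, as OpenCV has them. Camera axes: x right, y down, z forward; pixel columns grow to the right and rows downward; lengths in mm; the calibration is good to about 2 mm. A picture is of the moment at which its call begins: read the wrist's pose just before it. get_calibration takes no time and is no camera call; for the wrist camera it gives the pose at the moment of the call.
- ctrl.close_job(): hands the job in; it is judged then, once.
Trained networks look in the newest picture that a camera, given by its name, has taken for a name from the list of things; names that differ only in an ending like _2 or _b are one class to them, and where a whole thing is asked for, a point or a joint stands for the part that bears it (a point fixed in the world has none). Each returns a list of dicts, best first, with "score" (0 to 1); they miss things now and then, are a little off and sometimes report something else, mostly with a low value. They report only what shows in the picture. A call takes as long as a camera call. They do not tell look-alikes from the thing itself.
- ctrl.outline_of(name, camera): "pixels" (420x560 bool, what is visible of it) and "box" ([left, top, right, bottom] in pixels, round what is visible of it).
- ctrl.pinpoint(name, camera): "uv" ([column, row] in pixels: a listed point, or the origin of a listed thing).
The state is a dict: "t": time; "qpos": joint angles; "qvel": joint speeds; "joint_torque": joint torques, N m; "ee_pos": TCP position; "orientation": TCP orientation; "ft_force": force on the tool from outside, world axes, zero at the start; "moment": the same for the moment, N m; "width": finger opening in mm; "grasp_force": force on a finger pad.
Only numpy, scipy, OpenCV 4.12 (cv2) and the standard library are available. Lean on these libraries where they do the work, as an engineer would, in place of code of your own. Each camera call takes 0.05 s, during which the arm holds its last target. There are 200 camera calls.

TASK

Lock the cork press: take the red-handled T-key out of its wooden rack, put its toggle down through the long window of the press and through the narrow slot in the sliding plate underneath (the slot may be anywhere along the window, so feel for it), press it down against the spring, give it a quarter turn either way, and let the spring lift it into its pockets so that it stands locked crosswise. Let go of the key, and leave the other things on the bench where they are.

Things in the scene. Friction and masses are not known exactly. Their poses are not given: they have to be found in the camera images.
- key: T-key, 220 g, 97 mm tall, loose, upright in the rack. Origin: underside centre of its toggle; z up the stem; y along the toggle and the handle (parallel). Steel toggle 56 (y) x 10 (x) x 12 mm, at z 0 to 12; stem 10 mm thick; red handle bar 110 (y) x 18 (x) x 22 mm, at z 75 to 97. Grip the handle's middle (z 86 mm) across x.
- rack: fixed wooden rack, base 70 (x) x 100 (y) x 6 mm. Origin: underside centre, z up. Walls at y = -36 and +36 mm, 8 mm thick, 50 mm (x), 85 mm high carry the handle's ends; 7 mm studs beside it at x = -18, +18 mm. Key and rack axes parallel, toggle 10 mm above the table between the walls: lift it straight up 95 mm to clear the rack. Room for fingers beside the handle's middle.
- press: fixed green press, 116 (x) x 220 (y) x 58 mm tall. Origin: underside centre, on the table; z up, y along its length. Its cover, z 52 to 58 mm, has a centred window 22 (x) x 112 mm (y). Under the cover lies an aluminium plate, z 40 to 50 mm, with the slot; it slides along y (8 N shifts it).
- press_deck (a point): fixed point of the press, window centre at the height of the sliding plate's top face (z 50 mm). The slot, 15 (x) x 62 mm (y, lengthways), is at x = 0, its centre anywhere from y -20 to +20 mm: not measured, visible only down through the window. A lengthways toggle lands on the plate at this height, but enters if within 3 mm of the slot centre in y and 2.5 mm in x.
- press_lock (a point): fixed point, z 28 mm in the press, x = y = 0: height of the toggle's underside when locked. A level spring pad under the plate, 500 N/m, top at z 40 when free, bottoms at 16. In the plate's underside, at mid-slot along x: two pockets 18 mm wide, 5 deep, between ridges. Pass the ridges with the underside below z 23 (19, 10.5 N, turns freely), then the pad lifts it in; on a ridge it stops at 23.
- gluepot: glue pot, clear jar with yellow lid, 68 mm across, 85 mm tall; origin under its centre
- brush: glue brush with blue handle, 190 mm, lying on the table; origin under its middle
- marker: green marker, 130 mm long, 16 mm thick, lying; origin under its middle
- awl: awl with dark wooden handle, 180 mm, lying; origin under its middle
- scissors: scissors with red handles, about 140 mm, lying; origin under the pivot region
- basket: small cork basket with a bow handle, 124 mm across, about 123 mm tall; origin under its centre
- bark: loose cork slab 120 x 160 x 14 mm, lying; origin under its centre
Things that resemble listed ones, but are neither listed nor needed, are in the scene too. What is meant by the key is not purple, turquoise or yellow, and is the smaller of those in its own colour.

How it is judged (in metres and radians):
On the way, in this order (a step that is already met when the one before it is completed fails the run):
1. the key is lifted out of the rack: its toggle more than 90 mm above the table (height (world z) of key above 0.09 m), for 0.1 s.
2. the toggle is down through the slot, still lengthways: its underside below 35 mm in the press, within 0.2 rad of the press's y (z of key in the frame of press below 0.035 m and angle between the y axis of key and the y axis of press, either way round below 0.2 rad and horizontal distance between key and press below 0.03 m), for 0.1 s.
At the end, for the whole second after the job is handed in: The key stands locked in the press, released and at rest (under 0.02 m/s): toggle in the pockets with its underside 25.5 to 31 mm above the press's underside, turned crosswise within 0.2 rad of the press's x, within 8 mm of the press's middle in x and 30 mm of its centre, upright within 0.12 rad (z of key in the frame of press between 0.0255 and 0.031 m and angle between the y axis of key and the x axis of press, either way round below 0.2 rad and x of key in the frame of press between -0.008 and 0.008 m and horizontal distance between key and press below 0.03 m and angle between key's own z axis and vertical below 0.12 rad and linear speed of key below 0.02 m/s); the robot touches nothing.
It fails at once if one of the other things on the bench is moved more than 30 mm (distance of any of gluepot, brush, marker, awl, scissors, basket, bark from where it was at the start of the episode above 0.03 m).
It also fails if it takes over 72 s, if anything falls off the work surface, if the arm or the gripper's body presses on something with over 40 N, if the wrist force passes 120 N, or if a joint passes its speed limit or range.

## Working session

There is one attempt and no reset: what is moved stays moved. The work goes in short steps, Python scripts to look and compute and a tool call to move; the robot and the scene stay as the last step left them, time stands still between calls to the robot, and variables do not carry over. Pictures are saved under pics/ and viewed, at most 10 in all, crops included, and the job is handed in when it is done.

Besides the shell and the picture viewer there is one more tool, called after "Emit:" by a JSON object that holds its "name" and its "arguments", one argument or row to a line. apply_moves: Moves the arm, as the interface text tells. Its arguments: {"type":"object","properties":{"targets":{"type":"array"},"gripper":{"type":"number"}},"required":["targets"]}

```bash
mkdir -p pics
cat > h.py <<'E'
import numpy as np, cv2
from workcell import ctrl
def cal(n):
    c=ctrl.get_calibration(n); f=210/np.tan(np.radians(c["fov_y"])/2)
    return f,c["cx"],c["cy"],cv2.Rodrigues(np.array(c["rvec"],float))[0],np.array(c["tvec"],float),c
def back(n,uv,z,C=None):
    f,cx,cy,R,t,_=C or cal(n)
    d=R.T@np.array([(uv[0]-cx)/f,(uv[1]-cy)/f,1]); o=-R.T@t
    return o+d*(z-o[2])/d[2]
def proj(n,p,C=None):
    f,cx,cy,R,t,_=C or cal(n)
    q=R@np.array(p,float)+t; return np.array([f*q[0]/q[2]+cx,f*q[1]/q[2]+cy])
def save(n,im,box=None,s=1):
    if box: im=im[box[1]:box[3],box[0]:box[2]]
    cv2.imwrite("pics/"+n,cv2.resize(im[:,:,::-1],None,fx=s,fy=s,interpolation=cv2.INTER_CUBIC))
E
python3 - <<'E'
from h import *
ims=[ctrl.get_image(n) for n in("top","scene")]
save("a.png",ims[0]);save("b.png",ims[1])
for n in("top","scene"):
    c=cal(n);print(n,c[5])
    for k in("key","rack","press","press_deck","press_lock"):
        print(k,[(np.round(d["uv"]),round(d["score"],2)) for d in ctrl.pinpoint(k,n)])
o=ctrl.get_obs();print(o["t"],o["ee_pos"],o["orientation"],o["ft_force"],ctrl.grip_point_offset,o["width"])
E
```

```text
top {'fov_y': 49.659829681230235, 'cx': 282.01573751101375, 'cy': 212.27406188660046, 'rvec': array([ 2.15485223, -2.17553223,  0.10570962]), 'tvec': array([ -15.31619871,  539.16230437, 1305.95124116])}
key [(array([136., 198.]), 0.9), (array([179., 318.]), 0.67), (array([181., 161.]), 0.66), (array([188., 260.]), 0.65), (array([202., 212.]), 0.61)]
rack [(array([203., 213.]), 0.6), (array([205., 209.]), 0.27)]
press [(array([357., 227.]), 0.84), (array([203., 209.]), 0.27)]
press_deck [(array([363., 224.]), 0.86)]
press_lock [(array([359., 226.]), 0.95)]
scene {'fov_y': 51.475926653622835, 'cx': 279.88131514902943, 'cy': 215.85332407157122, 'rvec': array([ 1.22900958,  2.41509005, -0.86723223]), 'tvec': array([ 309.95876208, -271.71836934, 1380.06643293])}
key [(array([394., 252.]), 0.89), (array([342., 357.]), 0.82), (array([428., 215.]), 0.71), (array([351., 287.]), 0.68), (array([422., 362.]), 0.56)]
rack [(array([349., 291.]), 0.71)]
press [(array([216., 192.]), 0.94)]
press_deck [(array([211., 178.]), 0.85), (array([213., 183.]), 0.52), (array([351., 289.]), 0.24)]
press_lock [(array([214., 183.]), 0.71)]
0.6 [183.38429437 597.49252036 222.70215796] [4.66064537e-01 3.10680692e+00 5.41289789e-05] [ 0.12029564 -0.4427582  -0.86517557] 18.700000000000003 88.08458893819135
```

View pics/a.png

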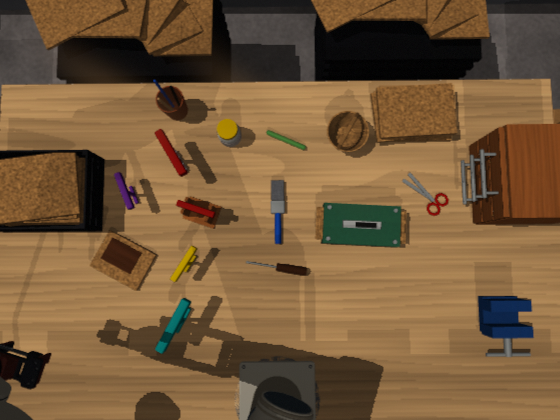

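View pics/b.png

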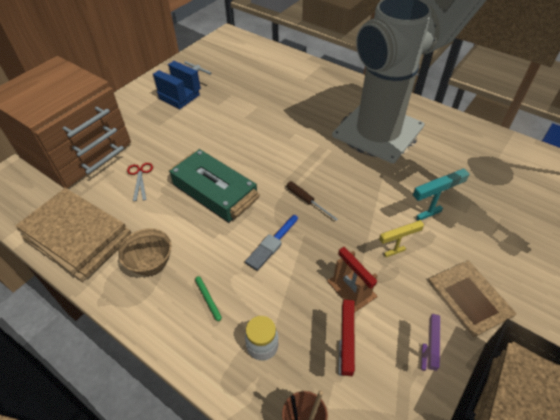

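Candidates in the top view: large red (171,152), small red in the rack (196,208), purple (124,190), turquoise (173,326) and yellow (184,263). The one meant is the small red one at (196,208), because it is the smaller of the two reds and stands in the wooden rack. I'll confirm that in a crop and measure it.

Run:
```python
from h import *
im=ctrl.get_image("top"); save("c.png",im,(140,110,440,270),2.6)
C=cal("top")
def rect(mask,z,nm):
    n,l,s,c=cv2.connectedComponentsWithStats(mask.astype(np.uint8))
    for i in range(1,n):
        if s[i,4]<60: continue
        ys,xs=np.where(l==i)
        P=np.array([back("top",(x,y),z,C)[:2] for x,y in zip(xs,ys)],np.float32)
        (ce,wh,a)=cv2.minAreaRect(P)
        print(nm,c[i].round(1),s[i,4],np.round(ce,1),np.round(wh,1),round(a,1))
I=im.astype(int);r,g,b=I[...,0],I[...,1],I[...,2]
sub=np.zeros(r.shape,bool);sub[120:240,140:240]=1
rect((r>90)&(g<50)&(b<50)&sub,107,"red")
sub[:]=0;sub[190:260,310:420]=1
rect((g>r+20)&(g>b)&sub,58,"green")
sub[:]=0;sub[212:236,335:390]=1
rect((g<=r+12)&sub,54,"win")
for k in("rack","press","key"):
    for d in ctrl.outline_of(k,"top"): print(k,d["box"],d["score"])
```

```text
red [169.5 151.4] 354 [706.1 293.7] [142.  20.] 30.4
red [194.6 208.3] 222 [544.  220.9] [105.2  16.7] 71.0
green [361.4 224.4] 2689 [ 499.1 -246.8] [219.9 115.4] 86.5
win [361.5 224.1] 286 [ 499.6 -249.5] [109.2  21.8] 86.4
rack [182.6, 196.5, 223.3, 228.2] 0.6
press [315.6, 204.2, 407.2, 244.7] 0.56
key [154.3, 297.4, 189.2, 352.9] 0.94
key [178.0, 200.1, 214.4, 218.8] 0.75
key [172.7, 245.3, 192.8, 283.6] 0.72
key [153.4, 128.1, 188.4, 177.9] 0.71
key [113.8, 173.0, 137.3, 210.3] 0.59
key [328.3, 111.1, 371.1, 151.8] 0.44
```

View pics/c.png

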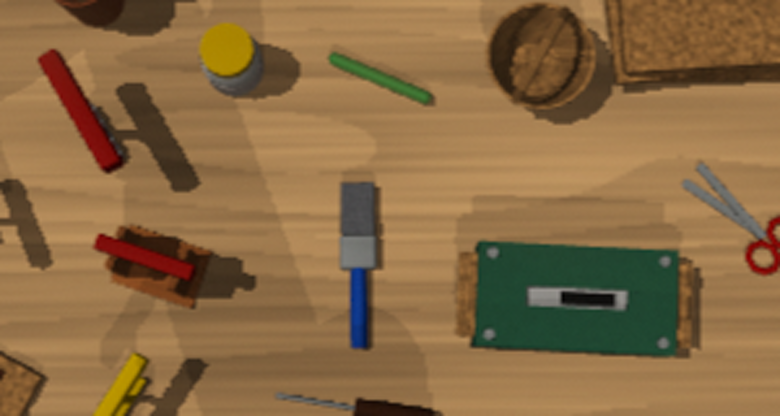

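The crop confirms it: the small red key in the rack is at crop (145,257). The press window is at (577,299), with the dark slot visible at about (588,299).

Emit:
{"name": "apply_moves", "arguments": {
  "targets": [
    {"tx": 0.03,"ty": -0.03,"tz": 0,"spin": -8},
    {"tx": 0.06,"ty": -0.06,"tz": 0,"spin": -16},
    {"tx": 0.09,"ty": -0.09,"tz": 0,"spin": -24},
    {"tx": 0.12,"ty": -0.12,"tz": 0,"spin": -32},
    {"tx": 0.15,"ty": -0.155,"tz": 0,"spin": -40},
    {"tx": 0.18,"ty": -0.19,"tz": 0,"spin": -48},
    {"tx": 0.21,"ty": -0.22,"tz": 0,"spin": -56},
    {"tx": 0.24,"ty": -0.25,"tz": 0,"spin": -64}
  ],
  "gripper": -1
}}

```text
t: 1.6
ee_pos: [424.4, 346.1, 222.9]
orientation: [2.049, 2.382, 0.001]
ft_force: [-0.3, -0.2, 0.0]
width: 87.9
grasp_force: 0.0
```

Emit:
{"name": "apply_moves", "arguments": {
  "targets": [
    {"tx": 0.03,"ty": -0.03,"tz": 0,"spin": -8},
    {"tx": 0.06,"ty": -0.06,"tz": 0,"spin": -16},
    {"tx": 0.09,"ty": -0.09,"tz": 0,"spin": -24},
    {"tx": 0.12,"ty": -0.127,"tz": 0,"spin": -28},
    {"tx": 0.12,"ty": -0.127,"tz": 0,"spin": -28},
    {"tx": 0.12,"ty": -0.127,"tz": 0,"spin": -28},
    {"tx": 0.12,"ty": -0.127,"tz": 0,"spin": -28},
    {"tx": 0.12,"ty": -0.127,"tz": 0,"spin": -28}
  ]
}}

```text
t: 2.4
ee_pos: [542.5, 221.5, 222.7]
orientation: [-2.557, -1.825, 0.0]
ft_force: [-0.2, -0.8, -0.1]
width: 88.1
grasp_force: 0.0
```

```bash
cat >> h.py <<'E'
def yaw():
    o=ctrl.get_obs();R=cv2.Rodrigues(np.array(o["orientation"]))[0]
    return np.degrees(np.arctan2(R[1,1],R[0,1]))
def red(n,z,vf=None):
    C=cal(n); im=ctrl.get_image(n); I=im.astype(int);r,g,b=I[...,0],I[...,1],I[...,2]
    nn,l,s,c=cv2.connectedComponentsWithStats(((r>80)&(g<0.45*r)&(b<0.45*r)).astype(np.uint8))
    for i in range(1,nn):
        if s[i,4]<100: continue
        ys,xs=np.where(l==i)
        P=np.array([back(n,(x,y),z,C)[:2] for x,y in zip(xs,ys)],np.float32)
        ce,wh,a=cv2.minAreaRect(P)
        print("red",c[i].round(1),s[i,4],np.round(ce,1),np.round(wh,1),round(a,1))
    return im
E
python3 - <<'E'
from h import *
o=ctrl.get_obs();print(o["t"],o["ee_pos"],yaw(),o["ft_force"],o["qpos"])
save("d.png",red("wrist",107))
E
```

```text
2.4 [542.51643823 221.53362228 222.68119969] -18.945788656885853 [-0.22705226 -0.84057436 -0.05343397] [3.67284577e-01 3.66411644e-01 1.71812906e+00 1.87235222e-04
 1.05729624e+00 6.97858968e-01]
red [433.8  66.8] 6135 [704.4 290.3] [152.7  28.7] 30.1
red [275.9 198.5] 2164 [543.4 223.5] [108.   17.9] 70.7
```

View pics/d.png

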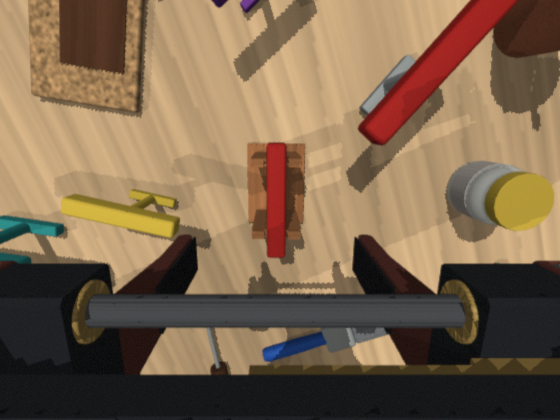

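The wrist view shows the key's handle at (276,199), upright in its rack, with the fingers straddling it. I'll descend and grip.

Emit:
{"name": "apply_moves", "arguments": {
  "targets": [
    {"tx": 0.001,"ty": 0.0015,"tz": -0.02,"spin": 0},
    {"tx": 0.001,"ty": 0.0015,"tz": -0.05,"spin": 0},
    {"tx": 0.001,"ty": 0.0015,"tz": -0.08,"spin": 0},
    {"tx": 0.001,"ty": 0.0015,"tz": -0.11,"spin": 0},
    {"tx": 0.001,"ty": 0.0015,"tz": -0.13,"spin": 0},
    {"tx": 0.001,"ty": 0.0015,"tz": -0.1455,"spin": 0},
    {"tx": 0.001,"ty": 0.0015,"tz": -0.1455,"spin": 0},
    {"tx": 0.001,"ty": 0.0015,"tz": -0.1455,"spin": 0}
  ]
}}

```text
t: 3.25
ee_pos: [544.5, 222.5, 77.6]
orientation: [2.558, 1.824, 0.001]
ft_force: [1.3, 0.5, 0.4]
width: 87.8
grasp_force: 0.0
```

Emit:
{"name": "apply_moves", "arguments": {
  "targets": [
    {"tx": 0},
    {"tx": 0},
    {"tx": 0},
    {"tx": 0},
    {"tx": 0},
    {"tx": 0},
    {"tx": 0},
    {"tx": 0}
  ],
  "gripper": 1
}}

```text
validation failed for argument at $.ta...
```

Emit:
{"name": "apply_moves", "arguments": {
  "targets": [
    {"tx": 0,"ty": 0,"tz": 0,"spin": 0},
    {"tx": 0,"ty": 0,"tz": 0,"spin": 0},
    {"tx": 0,"ty": 0,"tz": 0,"spin": 0},
    {"tx": 0,"ty": 0,"tz": 0,"spin": 0},
    {"tx": 0,"ty": 0,"tz": 0,"spin": 0},
    {"tx": 0,"ty": 0,"tz": 0,"spin": 0},
    {"tx": 0,"ty": 0,"tz": 0,"spin": 0},
    {"tx": 0,"ty": 0,"tz": 0,"spin": 0}
  ],
  "gripper": 1
}}

```text
t: 4.05
ee_pos: [544.3, 222.0, 77.1]
orientation: [-2.559, -1.823, 0.0]
ft_force: [-0.2, -0.3, 0.3]
width: 27.7
grasp_force: 0.0
```

Emit:
{"name": "apply_moves", "arguments": {
  "targets": [
    {"tx": 0,"ty": 0,"tz": 0,"spin": 0},
    {"tx": 0,"ty": 0,"tz": 0,"spin": 0},
    {"tx": 0,"ty": 0,"tz": 0,"spin": 0},
    {"tx": 0,"ty": 0,"tz": 0,"spin": 0},
    {"tx": 0,"ty": 0,"tz": 0.005,"spin": 0},
    {"tx": 0,"ty": 0,"tz": 0.012,"spin": 0},
    {"tx": 0,"ty": 0,"tz": 0.022,"spin": 0},
    {"tx": 0,"ty": 0,"tz": 0.032,"spin": 0}
  ]
}}

```text
t: 4.85
ee_pos: [544.5, 222.0, 110.2]
orientation: [2.559, 1.823, 0.0]
ft_force: [-0.8, -0.7, -1.3]
width: 18.0
grasp_force: 30.0
```

Emit:
{"name": "apply_moves", "arguments": {
  "targets": [
    {"tx": 0,"ty": 0,"tz": 0.015,"spin": 0},
    {"tx": 0,"ty": 0,"tz": 0.03,"spin": 0},
    {"tx": 0,"ty": 0,"tz": 0.045,"spin": 0},
    {"tx": 0,"ty": 0,"tz": 0.06,"spin": 0},
    {"tx": 0,"ty": 0,"tz": 0.075,"spin": 0},
    {"tx": 0,"ty": 0,"tz": 0.09,"spin": 0},
    {"tx": 0,"ty": 0,"tz": 0.098,"spin": 0},
    {"tx": 0,"ty": 0,"tz": 0.098,"spin": 0}
  ]
}}

```text
t: 5.65
ee_pos: [545.1, 222.3, 208.7]
orientation: [2.558, 1.823, 0.004]
ft_force: [-1.2, 0.6, -2.4]
width: 17.6
grasp_force: 30.0
```

Run:
```python
from h import *
o=ctrl.get_obs();p=o["ee_pos"];print(o["t"],p,yaw(),o["ft_force"],o["width"],o["grasp_force"])
red("wrist",p[2]+18.7+11); red("top",p[2]+18.7+11)
```

```text
5.65 [545.07204319 222.28372627 208.70396674] -19.06182225733915 [-1.16122626  0.63147054 -2.43752833] 17.554452769809043 29.999696910381317
red [436.1  68.7] 6689 [635.  288.5] [74.4 14.6] 30.3
red [274.7 223.6] 5107 [552.6 246.3] [63.1 17.6] 70.8
red [274.5 346.4] 1108 [532.1 187.9] [20.4 16.1] 70.8
red [163.1 139.9] 183 [702.2 275.9] [61.8 20.6] 31.0
red [437.  203.9] 169 [ 533.9 -405. ] [33.1 61.2] 46.7
```

Emit:
{"name": "apply_moves", "arguments": {
  "targets": [
    {"tx": 0,"ty": -0.02,"tz": 0.01,"spin": 2},
    {"tx": 0,"ty": -0.06,"tz": 0.02,"spin": 6},
    {"tx": 0,"ty": -0.1,"tz": 0.03,"spin": 10},
    {"tx": -0.01,"ty": -0.14,"tz": 0.04,"spin": 14},
    {"tx": -0.02,"ty": -0.18,"tz": 0.04,"spin": 15.5},
    {"tx": -0.03,"ty": -0.22,"tz": 0.04,"spin": 15.5},
    {"tx": -0.04,"ty": -0.26,"tz": 0.04,"spin": 15.5},
    {"tx": -0.046,"ty": -0.3,"tz": 0.04,"spin": 15.5}
  ]
}}

```text
t: 6.55
ee_pos: [496.9, -79.3, 246.3]
orientation: [-2.288, -2.15, 0.002]
ft_force: [0.1, -0.7, -2.3]
width: 17.7
grasp_force: 30.0
```

Emit:
{"name": "apply_moves", "arguments": {
  "targets": [
    {"tx": 0,"ty": -0.04,"tz": 0,"spin": 0},
    {"tx": 0,"ty": -0.08,"tz": 0,"spin": 0},
    {"tx": 0,"ty": -0.11,"tz": 0,"spin": 0},
    {"tx": 0,"ty": -0.14,"tz": 0,"spin": 0},
    {"tx": 0,"ty": -0.16,"tz": 0,"spin": 0},
    {"tx": 0,"ty": -0.169,"tz": 0,"spin": 0},
    {"tx": 0,"ty": -0.169,"tz": 0,"spin": 0},
    {"tx": 0,"ty": -0.169,"tz": 0,"spin": 0}
  ]
}}

```text
t: 7.35
ee_pos: [498.0, -246.2, 246.7]
orientation: [-2.288, -2.15, 0.0]
ft_force: [0.5, 0.4, -1.2]
width: 17.6
grasp_force: 30.0
```

Run:
```python
from h import *
o=ctrl.get_obs();p=o["ee_pos"];print(o["t"],p,yaw(),o["ft_force"],o["width"])
C=cal("wrist");print("cam",-C[3].T@C[4],C[3][2],proj("wrist",[500,-248,50]))
save("e.png",ctrl.get_image("wrist"))
```

```text
7.35 [ 498.03837695 -246.20062804  246.65177358] -3.5585409095765033 [ 0.50112589  0.35958158 -1.16365064] 17.584105720415067
cam [ 502.33102038 -177.05879179  408.50730404] [-0.01773263 -0.24993585 -0.96810001] [277.08299212 189.93439947]
```

View pics/e.png

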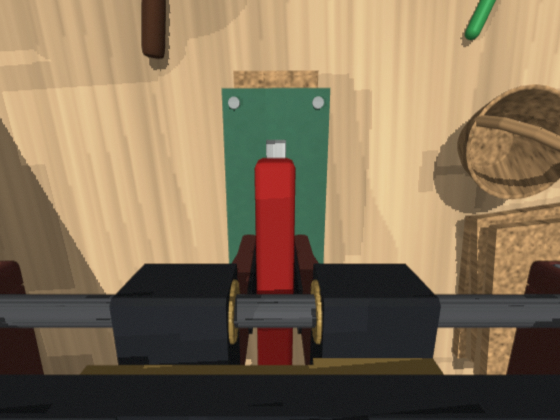

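The wrist view shows the held handle at (275,210), aligned with the press at (276,90–260), but it hides the window. I'll shift 120 mm toward −y to see the window past it.

Emit:
{"name": "apply_moves", "arguments": {
  "targets": [
    {"tx": 0,"ty": -0.02,"tz": 0,"spin": 0},
    {"tx": 0,"ty": -0.05,"tz": 0,"spin": 0},
    {"tx": 0,"ty": -0.08,"tz": 0,"spin": 0},
    {"tx": 0,"ty": -0.105,"tz": 0,"spin": 0},
    {"tx": 0,"ty": -0.12,"tz": 0,"spin": 0},
    {"tx": 0,"ty": -0.12,"tz": 0,"spin": 0},
    {"tx": 0,"ty": -0.12,"tz": 0,"spin": 0},
    {"tx": 0,"ty": -0.12,"tz": 0,"spin": 0}
  ]
}}

```text
t: 8.2
ee_pos: [498.4, -365.6, 247.1]
orientation: [-2.288, -2.152, -0.0]
ft_force: [0.6, 0.9, -2.2]
width: 17.7
grasp_force: 30.0
```

```bash
cat > w.py <<'E'
from h import *
C=cal("wrist"); im=ctrl.get_image("wrist"); p=ctrl.get_obs()["ee_pos"];print(p)
I=im.astype(int);r,g,b=I[...,0],I[...,1],I[...,2]
cov=((g>r+15)&(g>b)&(g<110)).astype(np.uint8)
n,l,s,c=cv2.connectedComponentsWithStats(cov); k=1+np.argmax(s[1:,4]); m=(l==k)
print("cover",s[k])
x,y,w,h,_=s[k]
reg=np.zeros(m.shape,bool); u,v=proj("wrist",[499.5,-248,50],C); print("win proj",u,v)
u,v=int(u),int(v); reg[max(v-75,0):v+75,u-25:u+25]=1
def rect(mask,z,nm):
    n,l,s,c=cv2.connectedComponentsWithStats(mask.astype(np.uint8))
    if n<2: return
    i=1+np.argmax(s[1:,4]); ys,xs=np.where(l==i)
    P=np.array([back("wrist",q,z,C)[:2] for q in zip(xs,ys)],np.float32)
    ce,wh,a=cv2.minAreaRect(P); print(nm,s[i],np.round(ce,1),np.round(wh,1),round(a,1))
rect(m,58,"cover");rect(reg&~m,58,"window z58"); rect(reg&(I.sum(2)<75),50,"slot z50"); rect(reg&(r>100)&(g>100)&(b>100),50,"plate z50")
save("f%d.png"%int(p[1]),im,(180,0,380,180),3)
E
python3 w.py; ls pics
```

```text
[ 498.45002543 -365.69752456  247.17095434]
cover [312 160   7  19  53]
win proj 269.4803037258918 81.82028980162521
cover [312 160   7  19  53] [ 546.8 -344.7] [ 6.5 20.7] 13.3
window z58 [ 244    6   50  150 7500] [ 498.  -251.8] [147.7  55. ] 86.4
slot z50 [264  65  11   4  39] [ 500.  -232.7] [ 3.  10.7] 86.4
plate z50 [ 258   22   22  112 1532] [ 498.6 -245.9] [111.9  22.6] 86.6
a.png
b.png
c.png
d.png
e.png
f-365.png
```

View pics/f-365.png

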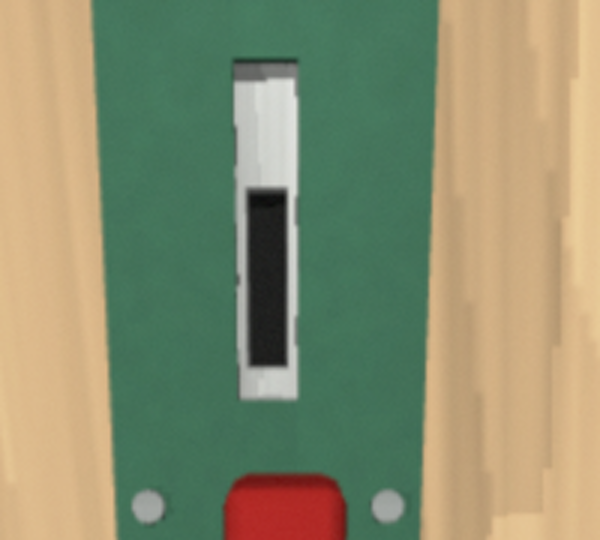

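The enlarged wrist view shows the window at crop (268, 58–400), with the black slot lying at rows 188–366 and columns 248–288, so it is shifted toward −y. Next I'll convert these pixels to positions.

Run:
```python
from h import *
C=cal("wrist")
B=lambda x,y,z: back("wrist",(180+x/3-.33,y/3-.33),z,C)[:2]
a,b=B(268,189,50),B(268,366,50);print("slot",a,b,(a+b)/2,np.linalg.norm(a-b))
a,b=B(266,59,58),B(269,400,58);print("win",a,b,(a+b)/2,np.linalg.norm(a-b))
a=B(148,506,58);b=B(388,506,58);print("screws",(a+b)/2,np.degrees(np.arctan2(*(b-a)[::-1])))
# key toggle hidden; handle far end at its top height
p=ctrl.get_obs()["ee_pos"];im=ctrl.get_image("wrist");I=im.astype(int);m=(I[...,0]>90)&(I[...,1]<.45*I[...,0])&(I[...,2]<.45*I[...,0])
ys,xs=np.where(m[:,230:320]);v=ys.min();
P=back("wrist",(230+xs[ys<v+30].mean(),v),p[2]+18.7+11,C);print("far end",P-p,v, "width",[np.ptp(xs[ys==q]) for q in (v+15,v+30)])
P=back("wrist",(230+xs[(ys>v+15)&(ys<v+50)].mean(),v+32),p[2]+29.7,C);print(P-p)
```

```text
slot [ 500.34270675 -229.02583493] [ 496.26339603 -289.63101013] [ 498.30305139 -259.32842253] 60.742308467593176
win [ 502.43069378 -190.18793098] [ 495.96133226 -301.82022976] [ 499.19601302 -246.00408037] 111.81959921864076
screws [ 492.97229722 -340.66714527] -3.580436877811683
far end [ 3.0903961  56.37240568 29.7       ] 159 width [np.int64(39), np.int64(39)]
[ 2.24818906 42.58199828 29.7       ]
```

Emit:
{"name": "apply_moves", "arguments": {
  "targets": [
    {"tx": 0,"ty": 0.03,"tz": 0,"spin": 0},
    {"tx": 0,"ty": 0.06,"tz": -0.01,"spin": 0},
    {"tx": 0,"ty": 0.09,"tz": -0.03,"spin": 0},
    {"tx": 0,"ty": 0.105,"tz": -0.06,"spin": 0},
    {"tx": 0,"ty": 0.105,"tz": -0.09,"spin": 0},
    {"tx": 0,"ty": 0.105,"tz": -0.11,"spin": 0},
    {"tx": 0,"ty": 0.105,"tz": -0.117,"spin": 0},
    {"tx": 0,"ty": 0.105,"tz": -0.117,"spin": 0}
  ]
}}

```text
t: 9.1
ee_pos: [498.0, -261.4, 129.6]
orientation: [-2.288, -2.151, 0.001]
ft_force: [-0.3, 0.4, -1.3]
width: 17.7
grasp_force: 30.0
```

Emit:
{"name": "apply_moves", "arguments": {
  "targets": [
    {"tx": 0,"ty": 0,"tz": -0.003,"spin": 0},
    {"tx": 0,"ty": 0,"tz": -0.006,"spin": 0},
    {"tx": 0,"ty": 0,"tz": -0.008,"spin": 0},
    {"tx": 0,"ty": 0,"tz": -0.01,"spin": 0},
    {"tx": 0,"ty": 0,"tz": -0.012,"spin": 0},
    {"tx": 0,"ty": 0,"tz": -0.014,"spin": 0},
    {"tx": 0,"ty": 0,"tz": -0.015,"spin": 0},
    {"tx": 0,"ty": 0,"tz": -0.016,"spin": 0}
  ]
}}

```text
t: 9.9
ee_pos: [498.3, -262.0, 114.0]
orientation: [-2.289, -2.151, 0.0]
ft_force: [-0.0, 0.3, -1.9]
width: 18.0
grasp_force: 30.0
```

It reads 114.0 with no contact force, so the toggle is already about 3 mm into the slot. I'll continue down.

Emit:
{"name": "apply_moves", "arguments": {
  "targets": [
    {"tx": 0,"ty": 0,"tz": -0.002,"spin": 0},
    {"tx": 0,"ty": 0,"tz": -0.004,"spin": 0},
    {"tx": 0,"ty": 0,"tz": -0.006,"spin": 0},
    {"tx": 0,"ty": 0,"tz": -0.008,"spin": 0},
    {"tx": 0,"ty": 0,"tz": -0.01,"spin": 0},
    {"tx": 0,"ty": 0,"tz": -0.012,"spin": 0},
    {"tx": 0,"ty": 0,"tz": -0.014,"spin": 0},
    {"tx": 0,"ty": 0,"tz": -0.016,"spin": 0}
  ]
}}

```text
t: 10.7
ee_pos: [498.4, -262.0, 98.2]
orientation: [2.289, 2.151, 0.0]
ft_force: [-1.6, 1.2, 2.6]
width: 18.1
grasp_force: 30.0
```

Emit:
{"name": "apply_moves", "arguments": {
  "targets": [
    {"tx": 0,"ty": 0,"tz": -0.002,"spin": 0},
    {"tx": 0,"ty": 0,"tz": -0.004,"spin": 0},
    {"tx": 0,"ty": 0,"tz": -0.006,"spin": 0},
    {"tx": 0,"ty": 0,"tz": -0.008,"spin": 0},
    {"tx": 0,"ty": 0,"tz": -0.01,"spin": 0},
    {"tx": 0,"ty": 0,"tz": -0.012,"spin": 0},
    {"tx": 0,"ty": 0,"tz": -0.0125,"spin": 0},
    {"tx": 0,"ty": 0,"tz": -0.0125,"spin": 0}
  ]
}}

```text
t: 11.5
ee_pos: [498.5, -262.1, 86.1]
orientation: [2.289, 2.151, 0.0]
ft_force: [-2.2, 0.0, 9.0]
width: 17.8
grasp_force: 30.0
```

Force is about 10.5 N, which puts the underside near 19 mm. Now the quarter turn.

Emit:
{"name": "apply_moves", "arguments": {
  "targets": [
    {"tx": 0,"ty": 0,"tz": 0,"spin": -6},
    {"tx": 0,"ty": 0,"tz": 0,"spin": -12},
    {"tx": 0,"ty": 0,"tz": 0,"spin": -18},
    {"tx": 0,"ty": 0,"tz": 0,"spin": -24},
    {"tx": 0,"ty": 0,"tz": 0,"spin": -30},
    {"tx": 0,"ty": 0,"tz": 0,"spin": -36},
    {"tx": 0,"ty": 0,"tz": 0,"spin": -42},
    {"tx": 0,"ty": 0,"tz": 0,"spin": -45}
  ]
}}

```text
t: 12.3
ee_pos: [499.6, -262.8, 86.6]
orientation: [2.938, 1.105, 0.003]
ft_force: [0.2, -0.3, 7.6]
width: 17.7
grasp_force: 30.0
```

Emit:
{"name": "apply_moves", "arguments": {
  "targets": [
    {"tx": 0,"ty": 0,"tz": 0,"spin": -6},
    {"tx": 0,"ty": 0,"tz": 0,"spin": -12},
    {"tx": 0,"ty": 0,"tz": 0,"spin": -18},
    {"tx": 0,"ty": 0,"tz": 0,"spin": -24},
    {"tx": 0,"ty": 0,"tz": 0,"spin": -30},
    {"tx": 0,"ty": 0,"tz": 0,"spin": -36},
    {"tx": 0,"ty": 0,"tz": 0,"spin": -42},
    {"tx": 0,"ty": 0,"tz": 0,"spin": -45}
  ]
}}

```text
t: 13.1
ee_pos: [499.7, -262.8, 86.6]
orientation: [3.138, -0.103, 0.004]
ft_force: [0.6, -0.7, 7.5]
width: 17.9
grasp_force: 30.0
```

Run:
```python
from h import *
o=ctrl.get_obs();p=o["ee_pos"];print(o["t"],p,yaw(),o["ft_force"],o["moment"],o["width"])
red("wrist",p[2]+29.7);
```

```text
13.1 [ 499.67275588 -262.80344261   86.62827065] -93.76318175094534 [ 0.576559   -0.70026391  7.47997564] [-0.01580571  0.31683852 -0.01622867] 17.904212278555345
red [539.2 131.2] 1552 [ 561.1 -373.6] [32.4 19.6] 9.1
red [274.5 225.1] 5133 [ 523.2 -263.1] [17.3 63.2] 86.0
red [274.7 345.9] 1242 [ 462.2 -259.1] [16.6 21. ] 86.1
```

Emit:
{"name": "apply_moves", "arguments": {
  "targets": [
    {"tx": 0,"ty": 0,"tz": 0.001,"spin": 0},
    {"tx": 0,"ty": 0,"tz": 0.002,"spin": 0},
    {"tx": 0,"ty": 0,"tz": 0.003,"spin": 0},
    {"tx": 0,"ty": 0,"tz": 0.004,"spin": 0},
    {"tx": 0,"ty": 0,"tz": 0.005,"spin": 0},
    {"tx": 0,"ty": 0,"tz": 0.006,"spin": 0},
    {"tx": 0,"ty": 0,"tz": 0.007,"spin": 0},
    {"tx": 0,"ty": 0,"tz": 0.007,"spin": 0}
  ]
}}

```text
t: 13.95
ee_pos: [499.6, -262.7, 93.4]
orientation: [3.139, -0.098, 0.004]
ft_force: [0.8, -0.7, 4.7]
width: 18.1
grasp_force: 30.0
```

The underside is at about 26 mm and still follows the spring force, so the toggle is past the ridge and in the pockets. I'll raise the last bit and release.

Emit:
{"name": "apply_moves", "arguments": {
  "targets": [
    {"tx": 0,"ty": 0,"tz": 0.0005,"spin": 0},
    {"tx": 0,"ty": 0,"tz": 0.001,"spin": 0},
    {"tx": 0,"ty": 0,"tz": 0.0015,"spin": 0},
    {"tx": 0,"ty": 0,"tz": 0.0015,"spin": 0},
    {"tx": 0,"ty": 0,"tz": 0.0015,"spin": 0},
    {"tx": 0,"ty": 0,"tz": 0.0015,"spin": 0},
    {"tx": 0,"ty": 0,"tz": 0.0015,"spin": 0},
    {"tx": 0,"ty": 0,"tz": 0.0015,"spin": 0}
  ]
}}

```text
t: 14.75
ee_pos: [498.5, -262.0, 94.2]
orientation: [3.14, -0.098, 0.0]
ft_force: [2.6, -1.8, 4.3]
width: 18.3
grasp_force: 30.0
```

Emit:
{"name": "apply_moves", "arguments": {
  "targets": [
    {"tx": 0,"ty": 0,"tz": 0,"spin": 0},
    {"tx": 0,"ty": 0,"tz": 0,"spin": 0},
    {"tx": 0,"ty": 0,"tz": 0,"spin": 0},
    {"tx": 0,"ty": 0,"tz": 0,"spin": 0},
    {"tx": 0,"ty": 0,"tz": 0,"spin": 0},
    {"tx": 0,"ty": 0,"tz": 0,"spin": 0},
    {"tx": 0,"ty": 0,"tz": 0,"spin": 0},
    {"tx": 0,"ty": 0,"tz": 0,"spin": 0}
  ],
  "gripper": -1
}}

```text
t: 15.55
ee_pos: [498.3, -262.0, 94.2]
orientation: [-3.14, 0.098, 0.0]
ft_force: [-0.2, 0.3, -0.2]
width: 78.5
grasp_force: 0.0
```

Emit:
{"name": "apply_moves", "arguments": {
  "targets": [
    {"tx": 0,"ty": 0,"tz": 0,"spin": 0},
    {"tx": 0,"ty": 0,"tz": 0,"spin": 0},
    {"tx": 0,"ty": 0,"tz": 0.01,"spin": 0},
    {"tx": 0,"ty": 0,"tz": 0.03,"spin": 0},
    {"tx": 0,"ty": 0,"tz": 0.06,"spin": 0},
    {"tx": 0,"ty": 0,"tz": 0.09,"spin": 0},
    {"tx": 0,"ty": 0,"tz": 0.12,"spin": 0},
    {"tx": 0,"ty": 0,"tz": 0.14,"spin": 0}
  ]
}}

```text
t: 16.35
ee_pos: [499.0, -262.4, 237.3]
orientation: [3.139, -0.098, 0.004]
ft_force: [0.4, -0.2, 0.2]
width: 87.8
grasp_force: 0.0
```

Run:
```python
from h import *
o=ctrl.get_obs();p=o["ee_pos"];print(o["t"],p,o["ft_force"],o["width"])
im=red("wrist",125); s=red("scene",125)
cv2.imwrite("pics/g.png",np.hstack([cv2.resize(im,(400,300)),cv2.resize(s[120:270,120:320],(400,300))])[:,:,::-1])
```

```text
16.35 [ 499.00981672 -262.37994993  237.27751392] [ 0.40048827 -0.24647258  0.17010875] 87.75674311696146
red [450.7 120.9] 996 [ 562.5 -415.8] [29.1 52.5] 46.5
red [274.1 201.3] 2123 [ 498.7 -260.6] [ 16.7 108.1] 86.7
red [203.9 159.5] 326 [ 505.8 -252.4] [ 32.  112.7] 86.4
red [347.8 337.4] 859 [703.7 290.8] [148.8  21.9] 29.4
```

View pics/g.png

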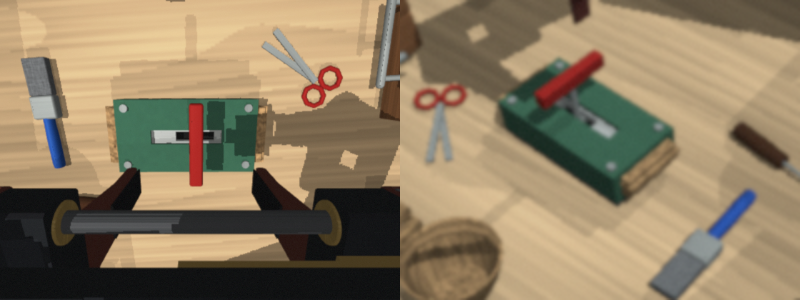

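The picture shows the key standing crosswise over the press window (left half, 195,145), upright and released, at (498.7, −260.6). That is about 15 mm from the press centre. Handing in.

```bash
python3 -c "
from workcell import ctrl
print(ctrl.close_job())"
```

```text
the job is handed in; nothing more can be done
None
```

The red T-key is locked crosswise in the cork press, let go and upright, with the gripper clear; I handed the job in at about 16 s of the 72 s allowed, and no verdict came back.

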